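# Extend the aquarium lamp's boom to the next hole

## Robot

A 6-joint arm with a two-finger parallel gripper is mounted at the origin on the work surface. World frame = base frame: x ahead of the robot, y to its left, z up, the work surface at z = 0. Lengths are in m, angles in rad, forces in N, time in s.
With the tool pointing down it reaches from about 0.35 to 0.975 m from the base axis. Payload 4.9 kg.
Tool frame: the origin (TCP) lies midway between the tips of the shut fingers; the grasp point (between the pads) lies 19 mm behind it; z points along the fingers, y is the line along which they close (so a half turn about z gives the same grasp; the last joint's range is limited). The gripper opens to 85 mm and grips with 20 to 120 N. Pads are 22 mm wide; open, the fingers measure 114 mm over their backs; the gripper's body (76 mm by 85 mm) begins 54 mm behind the grasp point. The pads swing forward as they close: fully open they stand 13 mm farther back than shut.
Start: joints at [1.202, 0.053, 1.613, -0, 1.476, -0.119], TCP at [0.154, 0.606, 0.231] pointing down, gripper open.
Joint ranges: [-3.01, 3.01], [-1.01, 2.22], [0.06, 2.58], [-1.02, 4.17], [0.09, 2.62], [-3.14, 3.14]. Speed limits (rad/s): [2.57, 2.57, 3.14, 3.14, 3.14, 3.14].

## Interface

Orientations are given as a rotation vector (axis times angle).
In Python, from station import ctrl gives the robot as it stands.
- The arm moves only by the shell command python3 -m handwheel 'ROWS' [FORCE]. ROWS is JSON, a list of rows, each an object with "gripper": the gripper command: -1 is fully open, 1 is shut, values between are in proportion; "offset": the shift along the tool's x, y, z in mm, a list of three; "rotation": the turn, a rotation vector about the tool's x, y, z in rad, a list of three. A call has exactly 8 rows; each row is the pose to reach, as a shift and turn from the pose commanded when the call began, along the tool's axes at that moment; what a row does not reach only later rows make up. A row lasts 1/8 s, in which the tool goes at most 62.5 mm and 10.7 degrees, less where a joint would pass 70% of its speed; a pose out of reach is approached as far as the arm can. A call with a gripper value outside its range is refused whole. The fingers move at their own pace and stop on an object; FORCE is the grip in N (left out, the last holds). Time passes only in rows, so rows that repeat a pose let the fingers close, or fill a call up. It gives the time, the measured TCP pose, the force, the opening and the grip force at its end, in the units of the state.
- ctrl.get_obs(): the state, without advancing time (a new reading comes with each control period).
- ctrl.get_image(name): name is "scene" or "side" or "wrist"; returns a dict with "image" (480x640x3 uint8, red, green, blue), "fovy" (degrees; the focal length in pixels is half the picture's height over the tangent of half this angle, whatever the lens; pixels are square), "cx", "cy" (the principal point, pixels), "xyz" and "attitude" of the camera in the world. Camera axes: x right, y up, looking along -z (the intrinsics and any distortion apply to the point x, -y, -z); pixel columns grow to the right and rows downward; lengths in m; the calibration is good to about 2 mm. A picture is of the moment at which its call begins. There is no depth.
- ctrl.finish_job(): hands the job in; it is judged then, once.
The state is a dict: "t": time; "q": joint angles; "dq": joint speeds; "effort": joint torques, N m; "tool_pos": TCP position; "tool_rot": TCP orientation; "contact_force": force on the tool from outside, world axes, zero at the start; "wrist_torque": the same for the moment, N m; "opening": finger opening in m; "grip_force": force on a finger pad.
Only numpy, scipy, OpenCV 4.12 (cv2) and the standard library are available. Lean on these libraries where they do the work, as an engineer would, in place of code of your own. Each camera call takes 0.05 s, during which the arm holds its last target. There are 200 camera calls.

## Task

The aquarium lamp sits too close to its post: lengthen the telescoping boom to its green-ringed hole. Press in the brass spring button, slide the white sleeve gently away from the post (the orange thumb stop is there to push on) until the button has popped fully out through the green-ringed hole, and let go. Never force the stand, boom or button (stay well under 20 newtons), do not touch the tank, and leave the other things on the counter where they are.

Things in the scene. Friction and masses are not known exactly. Their poses are not given: they have to be found in the camera images.
- stand: Aquarium lamp stand, screwed to the counter: grey round foot 130 mm across, post, and a telescoping boom running level from the post along this body's +x. Origin: centre of the foot's underside, counter level. Boom: inner aluminium tube (26 mm square, fixed to the post) inside a white sleeve (32 mm square, 180 mm long, 3 mm wall) that slides on it and carries the lamp panel at its far end.
- collar (a point): Centre of the top of the black collar on the fixed lower post, 153 mm above the counter, on the post's axis. The boom's height above it was set by hand and is not measured: the sleeve's top face lies 221 mm above the counter, give or take 30 mm. A black clamp block on the post reaches 22 mm along +x and 2 mm above that face.
- below_button (a point): Point on the counter, 130 mm from the post along the stand's +x (axes as stand), below the brass snap button to within 4 mm along the boom either way (its tube is hand-set in the clamp; not measured). Button: round-headed, 14 mm across, on the fixed inner tube, up through a hole in the sleeve's top. Its crown stands 6 mm above the sleeve's top face when out.
- sleeve (a joint): Slide of the sleeve in m, growing away from the post (+x): about 0 at the start (1 mm play), 0.040 with the button in the green-ringed hole, which is 40 mm nearer the post than the hole now in use. Friction 1.5 N. Orange thumb stop on the sleeve: rib 8 mm thick, 32 mm wide, 17 mm high over the top face, its near face 10 mm beyond (+x) the centre of the 16 mm hole now in use.
- snap (a joint): Snap button in m: 0 out, 0.006 flush with the sleeve's top face, 0.009 under its wall, 0.0105 bottomed. Spring 2 N at rest, plus 0.4 N per mm. Out, its straight sides lock the sleeve; pressed flush, its rounded crown slips under the hole's edge when the sleeve is pushed along with 6 to 12 N; it then stays under and springs out by itself in the next hole.
- tank: Small open glass aquarium, 200 x 260 mm, 140 mm tall, blue rear pane, fixed under the lamp end of the boom. Origin: centre of its underside.
- food_tin: Bystander: small can of fish food with a yellow label, 56 mm across, 75 mm tall. Origin: centre of its underside.
- scraper: Bystander: green algae scraper lying flat, 145 mm long, black blade. Origin: centre of its underside.
- stone: Bystander: grey tank stone, 60 mm across, 38 mm tall. Origin: centre of its underside.
- bowl: Bystander: blue plastic bowl, 170 mm across, 65 mm tall. Origin: centre of its underside.
- soap: Bystander: dish-soap bottle, 60 mm across, 170 mm tall. Origin: centre of its underside.
- mug: Bystander: white mug, 80 mm across, 90 mm tall. Origin: centre of its underside.

How it is judged:
By the outcome, as a careful person would: the job done as asked, in the order asked, and still so for the second after the job is handed in, with the robot touching nothing.
It also fails if it takes over 37 s, if anything falls off the work surface, if the arm or the gripper's body presses on something with over 40 N, if the wrist force passes 120 N, or if a joint passes its speed limit or range.

## Working session

There is one attempt and no reset: what is moved stays moved. The work goes in short steps, Python scripts to look and compute and a shell command to move; the robot and the scene stay as the last step left them, time stands still between calls to the robot, and variables do not carry over. Pictures are saved under pics/ and viewed, at most 10 in all, crops included, and the job is handed in when it is done.

```bash
mkdir -p pics; cat > h.py <<'E'
import numpy as np, cv2, json, os
from scipy.spatial.transform import Rotation as R
from station import ctrl
def grab(name,f):
    d=ctrl.get_image(name); im=np.array(d["image"]); cv2.imwrite(f"pics/{f}.png",im[:,:,::-1])
    np.save(f"pics/{f}.npy",d,allow_pickle=True); return d
def load(f): return np.load(f"pics/{f}.npy",allow_pickle=True).item()
E
python3 - <<'E'
from h import *
ims=[]
for n in ["scene","side","wrist"]:
    d=grab(n,n+"0"); print(n,{k:v for k,v in d.items() if k!="image"})
print(ctrl.get_obs())
E
```

```text
scene {'fovy': 51.88853232251474, 'cx': 325.76068653707847, 'cy': 238.3329728537299, 'xyz': array([1.01316919, 0.09408881, 1.12381709]), 'attitude': array([0.30019691, 0.39262177, 1.78562016])}
side {'fovy': 47.74783923101523, 'cx': 317.6372560077813, 'cy': 243.39327390567834, 'xyz': array([-0.04636665, -0.81982449,  1.00907636]), 'attitude': array([ 0.83850642, -0.28440656, -0.6664016 ])}
wrist {'fovy': 71.28183281788725, 'cx': 322.78324001938546, 'cy': 230.46903285029688, 'xyz': array([0.08973475, 0.62200445, 0.37257824]), 'attitude': array([-0.23265995, -0.17810153,  1.3128349 ])}
{'t': 0.15, 'q': array([ 1.20198811e+00,  5.32238899e-02,  1.61394008e+00,  1.64915023e-05,
        1.47598486e+00, -1.18998658e-01]), 'dq': array([-0.00129845, -0.00033854, -0.00647688, -0.00288405, -0.00114384,
       -0.00063519]), 'effort': array([ 4.27819596e-04, -3.94240344e+01, -3.70721555e+01, -1.31278080e-04,
        4.60066600e-03, -2.24954374e-05]), 'tool_pos': array([0.15433766, 0.60516442, 0.23035686]), 'tool_rot': array([-3.91333954e-01, -3.11672831e+00,  2.36556056e-03]), 'contact_force': array([-0.34708572, -0.31099715,  0.3926908 ]), 'wrist_torque': array([ 0.06415667, -0.01905632,  0.00690978]), 'grip_force': 0.0, 'opening': 0.08522011054277487}
```

View pics/scene0.png

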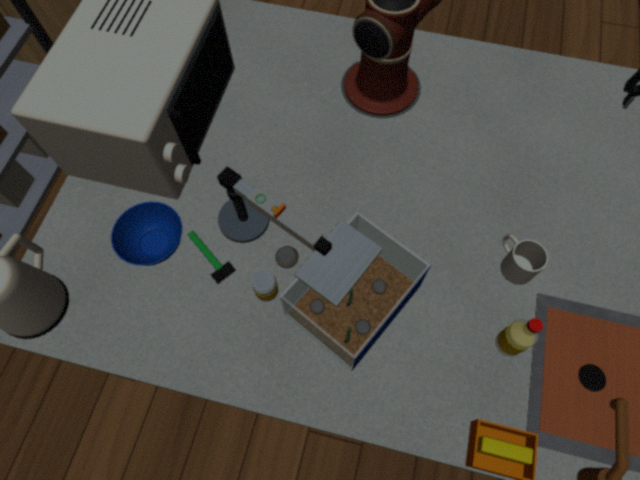

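View pics/side0.png

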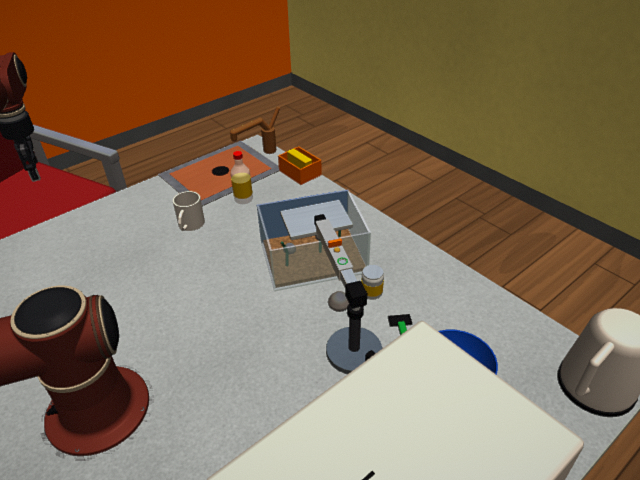

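The scene view shows the foot at (243,220), green ring (260,198), orange stop (278,210) and lamp panel (340,262). The side view shows the foot at (354,350), ring (342,261) and orange stop (335,243).

```bash
cat >> h.py <<'E'
def ray(d,uv):
    f=240/np.tan(np.radians(d["fovy"])/2)
    v=np.array([(uv[0]-d["cx"])/f,-(uv[1]-d["cy"])/f,-1.]); v=R.from_rotvec(d["attitude"]).apply(v)
    return np.array(d["xyz"]),v/np.linalg.norm(v)
def onz(d,uv,z):
    o,v=ray(d,uv); return o+v*(z-o[2])/v[2]
def tri(a,ua,b,ub):
    o1,v1=ray(a,ua);o2,v2=ray(b,ub)
    s=np.linalg.lstsq(np.c_[v1,-v2],o2-o1,rcond=None)[0]
    p,q=o1+s[0]*v1,o2+s[1]*v2
    return (p+q)/2,np.linalg.norm(p-q)
def pix(d,P):
    f=240/np.tan(np.radians(d["fovy"])/2)
    p=R.from_rotvec(d["attitude"]).inv().apply(np.array(P)-d["xyz"]); return d["cx"]-f*p[0]/p[2],d["cy"]+f*p[1]/p[2]
def blobs(d,lo,hi,roi,mn=4):
    h=cv2.cvtColor(np.array(d["image"]),cv2.COLOR_RGB2HSV); m=cv2.inRange(h,lo,hi)
    k=np.zeros_like(m); x0,y0,x1,y1=roi; k[y0:y1,x0:x1]=m[y0:y1,x0:x1]
    n,l,s,c=cv2.connectedComponentsWithStats(k); return [(s[i].tolist(),c[i].round(1).tolist()) for i in range(1,n) if s[i][4]>=mn],k
E
python3 - <<'E'
from h import *
a,b=load("scene0"),load("side0")
for n,d,r in (("scene",a,(240,180,300,225)),("side",b,(320,230,362,275))):
    print(n,"orange",blobs(d,(4,150,120),(18,255,255),r)[0]); print("green",blobs(d,(55,50,60),(90,255,255),r)[0])
    print("brass",blobs(d,(19,60,60),(35,255,255),r,2)[0])
    print(n,"foot",blobs(d,(95,40,40),(125,140,160),(210,190,275,245) if n=="scene" else (320,320,390,375),100)[0])
x=np.array(a["image"])[150:270,190:350,::-1]; y=np.array(b["image"])[200:380,290:410,::-1]
o=np.zeros((540,800,3),np.uint8); x=cv2.resize(x,None,fx=2.75,fy=2.75); o[:330,:440]=x; o[:,440:]=cv2.resize(y,(360,540)); cv2.imwrite("pics/c1.png",o)
E
```

```text
scene orange [([275, 204, 9, 10, 21], [279.3, 208.0])]
green [([254, 193, 12, 11, 64], [259.9, 198.3])]
brass [([271, 206, 6, 5, 24], [273.5, 207.8])]
scene foot [([219, 200, 50, 41, 1203], [241.0, 222.3])]
side orange [([342, 230, 7, 5, 13], [345.2, 231.8]), ([328, 238, 14, 5, 39], [335.1, 240.5]), ([334, 249, 6, 3, 7], [336.1, 250.4])]
green [([320, 242, 1, 10, 10], [320.0, 246.5]), ([337, 257, 11, 8, 48], [342.1, 260.6])]
brass [([338, 231, 1, 2, 2], [338.0, 231.5]), ([343, 238, 4, 8, 16], [344.0, 241.6]), ([347, 238, 4, 6, 9], [348.3, 240.9]), ([352, 242, 6, 9, 14], [354.0, 246.2]), ([322, 246, 1, 3, 3], [322.0, 247.0]), ([334, 247, 6, 4, 18], [336.5, 248.5]), ([345, 246, 5, 8, 13], [347.3, 249.2]), ([351, 247, 2, 4, 4], [351.5, 248.5]), ([322, 250, 1, 2, 2], [322.0, 250.5]), ([320, 253, 1, 3, 3], [320.0, 254.0]), ([349, 252, 3, 2, 4], [350.0, 252.2]), ([353, 252, 3, 2, 5], [354.0, 252.4]), ([357, 253, 2, 2, 2], [357.5, 253.5]), ([325, 255, 2, 1, 2], [325.5, 255.0]), ([350, 255, 12, 13, 48], [355.2, 260.1]), ([320, 256, 3, 3, 3], [321.0, 257.0]), ([320, 259, 7, 8, 23], [322.7, 262.2]), ([328, 262, 2, 3, 5], [328.6, 262.8]), ([325, 265, 9, 6, 19], [328.5, 267.6]), ([353, 265, 6, 7, 13], [356.3, 268.4]), ([320, 268, 3, 3, 4], [321.0, 269.2]), ([361, 268, 1, 2, 2], [361.0, 268.5]), ([322, 271, 5, 4, 10], [324.2, 272.4]), ([331, 271, 5, 4, 11], [332.3, 272.9]), ([320, 273, 2, 2, 3], [320.3, 273.7])]
side foot [([327, 327, 55, 43, 1363], [350.8, 348.0])]
```

View pics/c1.png

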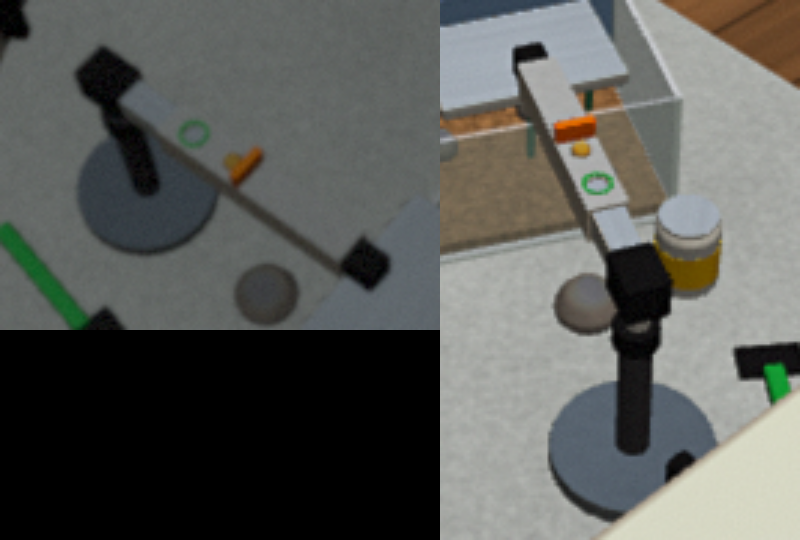

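The crop shows the button at scene (274,208) / side (337,249.5), right beside the rib, with the ring at scene (260,198.3) / side (342.3,260.7).

```bash
python3 - <<'E'
from h import *
a,b=load("scene0"),load("side0")
B,e1=tri(a,(274,208),b,(336.8,249.3)); G,e2=tri(a,(260.2,198.4),b,(342.4,260.8)); 
O,e3=tri(a,(279.5,208),b,(335.1,241.5))
print("button",B,e1,"ring",G,e2,"orange",O,e3); print("ring-button dist",np.linalg.norm(B-G))
print("yaw B-G",np.degrees(np.arctan2(*(B-G)[1::-1])))
# foot: contour ellipse per view on z~0.01
for n,d,r in (("scene",a,(210,185,275,245)),("side",b,(320,320,390,375))):
    bl,k=blobs(d,(95,40,30),(125,150,170),r,100)
    c=max(cv2.findContours(k,0,2)[0],key=cv2.contourArea)
    h=cv2.convexHull(c)[:,0]; P=np.array([onz(d,p,0.012)[:2] for p in h])
    (cx,cy),rad=cv2.minEnclosingCircle((P*1000).astype(np.float32)); print(n,"foot",cx,cy,rad)
# lamp-end cap & clamp direction
print("clamp scene@.22",onz(a,(230,178),.222),"side",onz(b,(355,290),.222))
o=ctrl.get_obs(); print(R.from_rotvec(o["tool_rot"]).as_matrix().round(3))
E
```

```text
button [ 0.56692531 -0.13400534  0.21118677] 0.00017167904269488755 ring [ 0.55141007 -0.16948972  0.20977473] 0.00025469800119272683 orange [ 0.57142044 -0.12094064  0.22372279] 0.002933322153488141
ring-button dist 0.03875381274628586
yaw B-G 66.38305478849519
scene foot 514.5596923828125 -251.00352478027344 64.00431823730469
side foot 517.7803344726562 -247.14175415039062 63.87528991699219
clamp scene@.22 [ 0.52560585 -0.2432218   0.222     ] side [ 0.50202114 -0.26207177  0.222     ]
[[-0.969  0.247 -0.001]
 [ 0.247  0.969 -0.001]
 [ 0.    -0.002 -1.   ]]
```

Consistent: button 126 mm from the post, 38.8 mm from the ring (40 expected), boom yaw about 66°, sleeve top about 0.209. I'll swing over high with the fingers shut and tool x along the boom.

```bash
cat >> h.py <<'E'
def go(T,yaw):
    o=ctrl.get_obs(); M=R.from_rotvec(o["tool_rot"])
    x=np.array([np.cos(yaw),np.sin(yaw),0]); z=np.array([0,0,-1.]); W=R.from_matrix(np.c_[x,np.cross(z,x),z])
    print("off mm",(M.inv().apply(np.array(T)-o["tool_pos"])*1000).round(1),"rot",(M.inv()*W).as_rotvec().round(4),"t",o["t"],"pos",o["tool_pos"].round(4),"F",o["contact_force"].round(2),"q",o["q"].round(3))
E
python3 -m handwheel '[{"gripper":1,"offset":[-30,-30,-40],"rotation":[0,0,0.1]},{"gripper":1,"offset":[-65,-70,-75],"rotation":[0,0,0.21]},{"gripper":1,"offset":[-102,-108,-100],"rotation":[0,0,0.32]},{"gripper":1,"offset":[-140,-148,-100],"rotation":[0,0,0.43]},{"gripper":1,"offset":[-178,-188,-100],"rotation":[0,0,0.54]},{"gripper":1,"offset":[-216,-228,-100],"rotation":[0,0,0.65]},{"gripper":1,"offset":[-254,-268,-100],"rotation":[0,0,0.76]},{"gripper":1,"offset":[-291,-308,-100],"rotation":[0,0,0.87]}]' 20
python3 -c "
from h import *
go((0.565,-0.136,0.31),np.radians(66.2))"
```

```text
t: 1.15
tool_pos: [0.3607, 0.2335, 0.3311]
tool_rot: [1.673, 2.659, 0.0]
contact_force: [1.1, -0.3, 0.5]
opening: 0.0003
grip_force: 0.0
off mm [-421.5   24.2   21.1] rot [ 3.00e-04 -1.00e-04  8.63e-01] t 1.15 pos [0.3607 0.2335 0.3311] F [ 1.11 -0.28  0.53] q [ 0.401 -0.473  1.899 -0.     1.715 -0.047]
```

```bash

python3 -m handwheel '[{"gripper":1,"offset":[-60,3,0],"rotation":[0,0,0.12]},{"gripper":1,"offset":[-120,6,0],"rotation":[0,0,0.24]},{"gripper":1,"offset":[-180,10,0],"rotation":[0,0,0.36]},{"gripper":1,"offset":[-240,14,0],"rotation":[0,0,0.48]},{"gripper":1,"offset":[-300,17,0],"rotation":[0,0,0.6]},{"gripper":1,"offset":[-360,20,5],"rotation":[0,0,0.74]},{"gripper":1,"offset":[-410,24,15],"rotation":[0,0,0.863]},{"gripper":1,"offset":[-421.5,24.2,21],"rotation":[0,0,0.863]}]'
python3 - <<'E'
from h import *
go((0.565,-0.136,0.25),np.radians(66.2))
w=grab("wrist","w1"); s=grab("side","s1")
print(pix(w,(0.5665,-0.1345,0.215)),pix(s,(0.5665,-0.1345,0.215)))
y=np.array(s["image"])[170:300,270:410,::-1]; o=np.zeros((480,800,3),np.uint8)
o[:360,:480]=cv2.resize(np.array(w["image"])[:,:,::-1],(480,360)); o[:297,480:]=cv2.resize(y,(320,297)); cv2.imwrite("pics/c2.png",o)
E
```

```text
t: 2.15
tool_pos: [0.5661, -0.1359, 0.3084]
tool_rot: [-2.63, -1.715, 0.003]
contact_force: [-0.8, 0.6, -1.1]
opening: -0.0001
grip_force: 0.0
off mm [-0.5 -0.8 58.4] rot [-0.0027  0.0003  0.0004] t 2.15 pos [ 0.5661 -0.1359  0.3084] F [-0.81  0.64 -1.11] q [-0.363 -0.081  1.618 -0.     1.607  0.052]
(np.float64(321.0521785063858), np.float64(231.94934011338555)) (np.float64(336.8442196399066), np.float64(248.21094295422074))
```

View pics/c2.png

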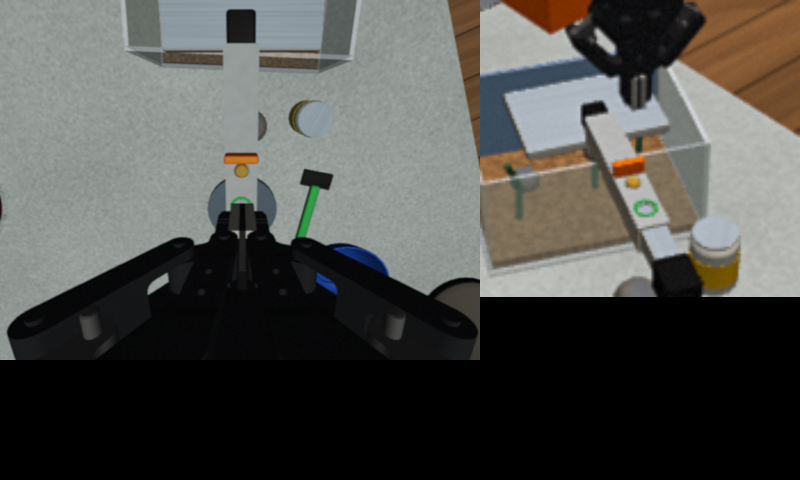

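The wrist view (full-res) shows the button at about (321,228), rib (321,212), ring (321,270), with the boom vertical in the image. Yaw is good. Next I refine the position.

```bash
python3 - <<'E'
from h import *
a,b,w=load("scene0"),load("side0"),load("w1")
r=(290,190,350,275)
print("or",blobs(w,(5,200,60),(15,255,255),r)[0]);bb=blobs(w,(16,60,60),(32,255,255),r,8)[0];print("br",bb);g=blobs(w,(50,60,60),(90,255,255),r)[0];print("gr",g)
ub=max(bb,key=lambda t:t[0][4])[1]
print("tri",tri(w,ub,a,(274,208)),tri(w,ub,b,(336.8,249.3)))
u=np.array([np.cos(np.radians(66.2)),np.sin(np.radians(66.2))]);n=np.array([-u[1],u[0]]);F=np.array([.516,-.249])
for z in (.209,.213): P=onz(w,ub,z)[:2]; print(z,P,"along",(P-F)@u,"lat",(P-F)@n)
for c in ((321,216),(321,208),(321,60),(321,270)):
  P=onz(w,c,.209)[:2]; print(c,P,(P-F)@u,(P-F)@n)
E
```

```text
or [([300, 205, 43, 14, 355], [319.9, 210.4])]
br [([301, 210, 42, 6, 197], [323.2, 212.5]), ([313, 219, 18, 18, 264], [321.5, 227.6])]
gr [([306, 262, 30, 13, 147], [320.8, 266.6])]
tri (array([ 0.56787371, -0.13289579,  0.21284499]), np.float64(0.0014667825642994715)) (array([ 0.56765092, -0.13289679,  0.2100584 ]), np.float64(0.00022776033638317))
0.209 [ 0.56744085 -0.13308356] along 0.12681758546268215 lat -0.00028876843742577096
0.213 [ 0.56790251 -0.13210272] along 0.12790131187922973 lat -0.0003153509080254663
(321, 216) [ 0.57069906 -0.1247849 ] 0.13572535385759174 7.898871376955247e-05
(321, 208) [ 0.5731424  -0.11925597] 0.14177010358802233 7.459861985062433e-05
(321, 60) [ 0.61317943 -0.02865815] 0.2408202042396027 2.6619369560831885e-06
(321, 270) [ 0.55332136 -0.16410805] 0.09273357088621459 0.0001102121677421658
```

```bash

python3 -m handwheel '[{"gripper":1,"offset":[0.5,-1,25],"rotation":[-0.0027,0,0]},{"gripper":1,"offset":[0.5,-1,50],"rotation":[-0.0027,0,0]},{"gripper":1,"offset":[0.8,-1,70],"rotation":[-0.0027,0,0]},{"gripper":1,"offset":[0.8,-1,80],"rotation":[-0.0027,0,0]},{"gripper":1,"offset":[0.8,-1,85],"rotation":[-0.0027,0,0]},{"gripper":1,"offset":[0.8,-1,86],"rotation":[-0.0027,0,0]},{"gripper":1,"offset":[0.8,-1,86],"rotation":[-0.0027,0,0]},{"gripper":1,"offset":[0.8,-1,86],"rotation":[-0.0027,0,0]}]'
python3 - <<'E'
from h import *
go((0.5667,-0.1348,0.212),np.radians(66.2))
w=grab("wrist","w2"); s=grab("side","s2")
y=np.array(s["image"])[190:290,280:400,::-1]; o=np.zeros((480,800,3),np.uint8)
o[:,:400]=cv2.resize(np.array(w["image"])[150:390,220:420,::-1],(400,480)); o[:333,400:]=cv2.resize(y,(400,333)); cv2.imwrite("pics/c3.png",o)
E
```

```text
t: 3.25
tool_pos: [0.5656, -0.1327, 0.2251]
tool_rot: [2.626, 1.718, 0.003]
contact_force: [0.1, -0.6, -0.6]
opening: -0.0003
grip_force: 0.0
off mm [-1.5  1.8 13.1] rot [ 0.0039 -0.0001  0.0033] t 3.25 pos [ 0.5656 -0.1327  0.2251] F [ 0.11 -0.62 -0.62] q [-0.358 -0.05   1.726 -0.     1.462  0.054]
```

View pics/c3.png

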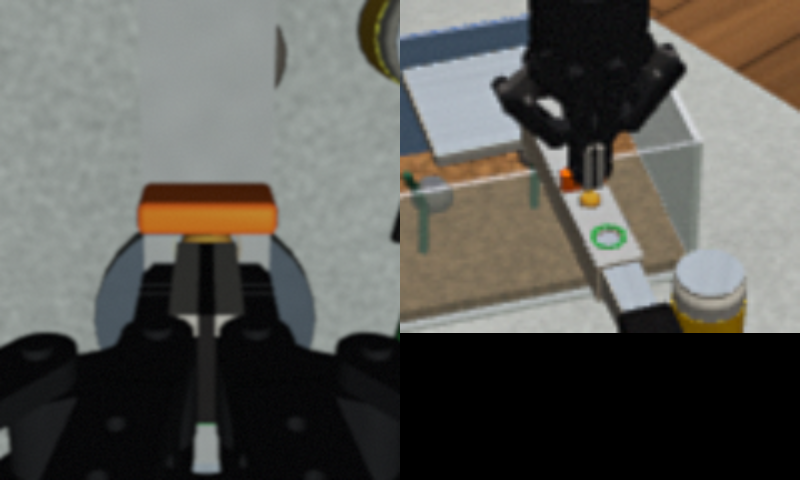

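The tip sits just above the button, centred on the boom with a small gap to the rib. Descending gently.

```bash

python3 -m handwheel '[{"gripper":1,"offset":[-0.8,0.5,4],"rotation":[0,0,0]},{"gripper":1,"offset":[-0.8,0.5,7],"rotation":[0,0,0]},{"gripper":1,"offset":[-0.8,0.5,9],"rotation":[0,0,0]},{"gripper":1,"offset":[-0.8,0.5,10],"rotation":[0,0,0]},{"gripper":1,"offset":[-0.8,0.5,11],"rotation":[0,0,0]},{"gripper":1,"offset":[-0.8,0.5,12],"rotation":[0,0,0]},{"gripper":1,"offset":[-0.8,0.5,12],"rotation":[0,0,0]},{"gripper":1,"offset":[-0.8,0.5,12],"rotation":[0,0,0]}]'
python3 - <<'E'
from h import *
for i in range(3):
  o=ctrl.get_obs();print(o["tool_pos"].round(4),o["contact_force"].round(2),o["wrist_torque"].round(2),o["t"]); ctrl.get_image("wrist")
E
```

```text
t: 4.35
tool_pos: [0.5655, -0.1334, 0.2125]
tool_rot: [2.627, 1.719, 0.003]
contact_force: [-1.4, 0.3, 2.2]
opening: -0.0001
grip_force: 1.4
[ 0.5655 -0.1334  0.2125] [-1.44  0.3   2.25] [-0.02  0.22 -0.06] 4.35
[ 0.5655 -0.1335  0.2125] [ 0.31 -0.16  3.54] [0.09 0.17 0.02] 4.4
[ 0.5655 -0.1334  0.2125] [-1.21  0.39  1.86] [ 0.03  0.19 -0.01] 4.45
```

Contact on the button at about 3 N, i.e. 2–3 mm pressed. Flush should be near z=0.209.

```bash

python3 -m handwheel '[{"gripper":1,"offset":[0,0,0.5],"rotation":[0,0,0]},{"gripper":1,"offset":[0,0,1],"rotation":[0,0,0]},{"gripper":1,"offset":[0,0,1.5],"rotation":[0,0,0]},{"gripper":1,"offset":[0,0,2],"rotation":[0,0,0]},{"gripper":1,"offset":[0,0,2.5],"rotation":[0,0,0]},{"gripper":1,"offset":[0,0,2.7],"rotation":[0,0,0]},{"gripper":1,"offset":[0,0,2.7],"rotation":[0,0,0]},{"gripper":1,"offset":[0,0,2.7],"rotation":[0,0,0]}]'
python3 - <<'E'
from h import *
F=[]
for i in range(5):
  o=ctrl.get_obs();F.append(o["contact_force"]); ctrl.get_image("wrist")
print(o["tool_pos"].round(4),np.mean(F,0).round(2),o["t"])
E
```

```text
t: 5.5
tool_pos: [0.5655, -0.1334, 0.2097]
tool_rot: [2.627, 1.719, 0.002]
contact_force: [-1.1, 0.6, 3.5]
opening: 0.0003
grip_force: 1.9
[ 0.5654 -0.1334  0.2096] [-0.61  0.4   3.68] 5.7
```

```bash

python3 -m handwheel '[{"gripper":1,"offset":[0,0,0.2],"rotation":[0,0,0]},{"gripper":1,"offset":[0,0,0.4],"rotation":[0,0,0]},{"gripper":1,"offset":[0,0,0.6],"rotation":[0,0,0]},{"gripper":1,"offset":[0,0,0.8],"rotation":[0,0,0]},{"gripper":1,"offset":[0,0,0.8],"rotation":[0,0,0]},{"gripper":1,"offset":[0,0,0.8],"rotation":[0,0,0]},{"gripper":1,"offset":[0,0,0.8],"rotation":[0,0,0]},{"gripper":1,"offset":[0,0,0.8],"rotation":[0,0,0]}]'
python3 - <<'E'
from h import *
F=[]
for i in range(5):
  o=ctrl.get_obs();F.append(o["contact_force"]); ctrl.get_image("wrist")
print(o["tool_pos"].round(4),np.mean(F,0).round(2),o["t"])
E
```

```text
t: 6.75
tool_pos: [0.5655, -0.1334, 0.2092]
tool_rot: [2.627, 1.719, 0.003]
contact_force: [-1.7, 0.9, 5.8]
opening: 0.0003
grip_force: 2.7
[ 0.5655 -0.1334  0.2092] [-1.37  0.27  5.5 ] 6.95
```

Flush, with the tip touching the sleeve top at z≈0.2092. Now push along +x towards the rib.

```bash

python3 -m handwheel '[{"gripper":1,"offset":[0.5,0,0],"rotation":[0,0,0]},{"gripper":1,"offset":[1,0,0],"rotation":[0,0,0]},{"gripper":1,"offset":[1.5,0,0],"rotation":[0,0,0]},{"gripper":1,"offset":[2,0,0],"rotation":[0,0,0]},{"gripper":1,"offset":[2.4,0,0],"rotation":[0,0,0]},{"gripper":1,"offset":[2.7,0,0],"rotation":[0,0,0]},{"gripper":1,"offset":[3,0,0],"rotation":[0,0,0]},{"gripper":1,"offset":[3,0,0],"rotation":[0,0,0]}]'
python3 - <<'E'
from h import *
F=[]
for i in range(3):
  o=ctrl.get_obs();F.append(o["contact_force"]); ctrl.get_image("wrist")
print(o["tool_pos"].round(4),np.mean(F,0).round(2),o["t"])
E
```

```text
t: 8.0
tool_pos: [0.5665, -0.1316, 0.2092]
tool_rot: [2.626, 1.718, 0.0]
contact_force: [-2.5, -2.2, 4.6]
opening: 0.0001
grip_force: 3.0
[ 0.5665 -0.1316  0.2092] [-2.32 -2.41  4.75] 8.1
```

```bash

python3 -m handwheel '[{"gripper":1,"offset":[0.4,0,0],"rotation":[0,0,0]},{"gripper":1,"offset":[0.8,0,0],"rotation":[0,0,0]},{"gripper":1,"offset":[1.2,0,0],"rotation":[0,0,0]},{"gripper":1,"offset":[1.5,0,0],"rotation":[0,0,0]},{"gripper":1,"offset":[1.8,0,0],"rotation":[0,0,0]},{"gripper":1,"offset":[2,0,0],"rotation":[0,0,0]},{"gripper":1,"offset":[2,0,0],"rotation":[0,0,0]},{"gripper":1,"offset":[2,0,0],"rotation":[0,0,0]}]'
python3 - <<'E'
from h import *
F=[]
for i in range(3):
  o=ctrl.get_obs();F.append(o["contact_force"]); d=grab("wrist","w3")
print(o["tool_pos"].round(4),np.mean(F,0).round(2),o["t"])
cv2.imwrite("pics/c4.png",cv2.resize(np.array(d["image"])[200:320,260:380,::-1],(480,480)))
E
```

```text
t: 9.15
tool_pos: [0.567, -0.1304, 0.2092]
tool_rot: [2.626, 1.717, -0.002]
contact_force: [-3.0, -3.9, 5.9]
opening: -0.0003
grip_force: 3.4
[ 0.567  -0.1304  0.2092] [-2.52 -3.82  5.96] 9.25
```

View pics/c4.png

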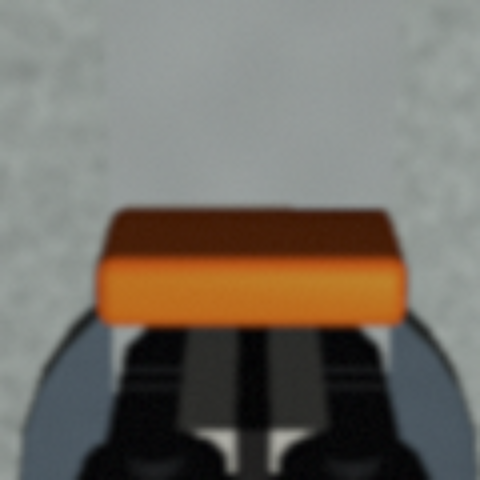

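The tip is against the rib at about 4.5 N. Keep pushing gently until the crown slips under.

```bash

python3 -m handwheel '[{"gripper":1,"offset":[0.4,0,0],"rotation":[0,0,0]},{"gripper":1,"offset":[0.8,0,0],"rotation":[0,0,0]},{"gripper":1,"offset":[1.1,0,0],"rotation":[0,0,0]},{"gripper":1,"offset":[1.4,0,0],"rotation":[0,0,0]},{"gripper":1,"offset":[1.7,0,0],"rotation":[0,0,0]},{"gripper":1,"offset":[2,0,0],"rotation":[0,0,0]},{"gripper":1,"offset":[2,0,0],"rotation":[0,0,0]},{"gripper":1,"offset":[2,0,0],"rotation":[0,0,0]}]'
python3 - <<'E'
from h import *
F=[]
for i in range(3):
  o=ctrl.get_obs();F.append(o["contact_force"]); d=grab("wrist","w4")
print(o["tool_pos"].round(4),np.mean(F,0).round(2),o["t"])
E
```

```text
t: 10.3
tool_pos: [0.5674, -0.1295, 0.2092]
tool_rot: [2.625, 1.716, -0.005]
contact_force: [-4.4, -7.7, 5.6]
opening: -0.0006
grip_force: 4.3
[ 0.5674 -0.1295  0.2092] [-4.54 -7.35  5.72] 10.4
```

```bash

python3 -m handwheel '[{"gripper":1,"offset":[0.2,0,0],"rotation":[0,0,0]},{"gripper":1,"offset":[0.4,0,0],"rotation":[0,0,0]},{"gripper":1,"offset":[0.6,0,0],"rotation":[0,0,0]},{"gripper":1,"offset":[0.8,0,0],"rotation":[0,0,0]},{"gripper":1,"offset":[1,0,0],"rotation":[0,0,0]},{"gripper":1,"offset":[1,0,0],"rotation":[0,0,0]},{"gripper":1,"offset":[1,0,0],"rotation":[0,0,0]},{"gripper":1,"offset":[1,0,0],"rotation":[0,0,0]}]'
python3 - <<'E'
from h import *
F=[]
for i in range(3):
  o=ctrl.get_obs();F.append(o["contact_force"]); d=grab("wrist","w4")
print(o["tool_pos"].round(4),np.mean(F,0).round(2),o["t"])
E
```

```text
t: 11.45
tool_pos: [0.5683, -0.1275, 0.2092]
tool_rot: [2.626, 1.717, -0.001]
contact_force: [-2.4, -4.3, 5.9]
opening: 0.0
grip_force: 2.9
[ 0.5683 -0.1274  0.2091] [-2.31 -3.6   5.47] 11.55
```

It slipped: it moved 2.3 mm and the force dropped. Continuing, and easing the downward pressure once the button is well under.

```bash

python3 -m handwheel '[{"gripper":1,"offset":[1,0,0],"rotation":[0,0,0]},{"gripper":1,"offset":[2.2,0,0],"rotation":[0,0,0]},{"gripper":1,"offset":[3.5,0,0],"rotation":[0,0,0]},{"gripper":1,"offset":[5,0,0],"rotation":[0,0,0]},{"gripper":1,"offset":[6.5,0,0],"rotation":[0,0,0]},{"gripper":1,"offset":[8,0,0],"rotation":[0,0,0]},{"gripper":1,"offset":[9.5,0,-0.5],"rotation":[0,0,0]},{"gripper":1,"offset":[11,0,-1],"rotation":[0,0,0]}]'
python3 - <<'E'
from h import *
F=[]
for i in range(3):
  o=ctrl.get_obs();F.append(o["contact_force"]); d=grab("wrist","w4")
print(o["tool_pos"].round(4),np.mean(F,0).round(2),o["t"])
E
```

```text
t: 12.6
tool_pos: [0.5731, -0.1163, 0.2093]
tool_rot: [2.627, 1.718, 0.002]
contact_force: [0.6, -4.1, 0.2]
opening: -0.0
grip_force: 2.1
[ 0.5731 -0.1157  0.2092] [ 0.74 -2.56  1.16] 12.7
```

```bash

python3 -m handwheel '[{"gripper":1,"offset":[2,0,-0.5],"rotation":[0,0,0]},{"gripper":1,"offset":[4.5,0,-0.5],"rotation":[0,0,0]},{"gripper":1,"offset":[7,0,-0.5],"rotation":[0,0,0]},{"gripper":1,"offset":[10,0,-0.5],"rotation":[0,0,0]},{"gripper":1,"offset":[13,0,-0.5],"rotation":[0,0,0]},{"gripper":1,"offset":[16,0,-0.5],"rotation":[0,0,0]},{"gripper":1,"offset":[18,0,-0.5],"rotation":[0,0,0]},{"gripper":1,"offset":[19,0,-0.5],"rotation":[0,0,0]}]'
python3 - <<'E'
from h import *
F=[]
for i in range(2):
  o=ctrl.get_obs();F.append(o["contact_force"]); d=grab("side","s5"); 
w=grab("wrist","w5")
print(o["tool_pos"].round(4),np.mean(F,0).round(2),o["t"])
o=np.zeros((480,800,3),np.uint8)
o[:,:400]=cv2.resize(np.array(w["image"])[150:390,220:420,::-1],(400,480)); o[:333,400:]=cv2.resize(np.array(d["image"])[190:290,280:400,::-1],(400,333)); cv2.imwrite("pics/c5.png",o)
E
```

```text
t: 13.75
tool_pos: [0.5809, -0.0982, 0.2107]
tool_rot: [2.626, 1.719, 0.004]
contact_force: [-1.1, -0.2, -0.2]
opening: -0.0004
grip_force: 0.0
[ 0.5809 -0.0982  0.2106] [-0.62  0.21 -0.24] 13.8
```

View pics/c5.png

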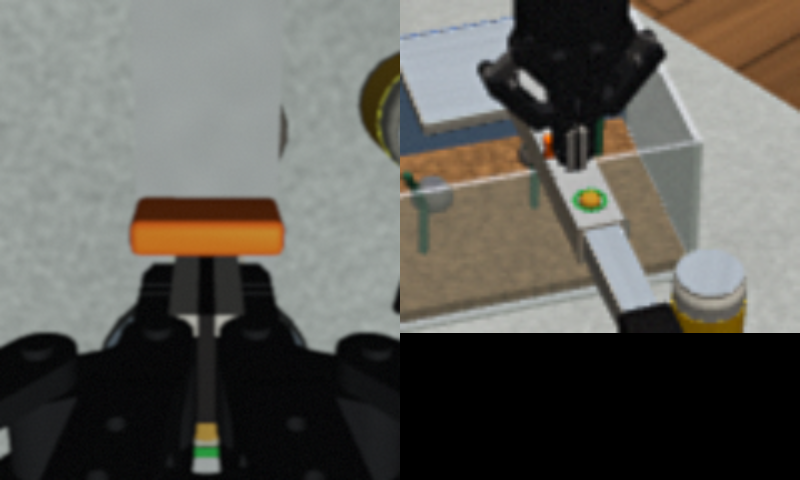

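The side view shows the brass button inside the green ring, around crop (590,199), and contact force is zero. Backing off, straight up and clear, then checking that it is fully out.

```bash

python3 -m handwheel '[{"gripper":1,"offset":[-1,0,-2],"rotation":[0,0,0]},{"gripper":1,"offset":[-2,0,-10],"rotation":[0,0,0]},{"gripper":1,"offset":[-3,0,-30],"rotation":[0,0,0]},{"gripper":1,"offset":[-12,0,-60],"rotation":[0,0,0]},{"gripper":1,"offset":[-24,0,-90],"rotation":[0,0,0]},{"gripper":1,"offset":[-36,0,-110],"rotation":[0,0,0]},{"gripper":1,"offset":[-40,0,-115],"rotation":[0,0,0]},{"gripper":1,"offset":[-40,0,-115],"rotation":[0,0,0]}]'
python3 - <<'E'
from h import *
d=grab("side","s6"); w=grab("wrist","w6"); b=load("side0");w1=load("w1")
r=(300,180,345,290)
for n,W in (("before",w1),("after",w)):
  for k in (("or",(5,200,60),(15,255,255)),("br",(16,60,60),(32,255,255)),("gr",(50,60,60),(90,255,255))):
    for s,c in blobs(W,k[1],k[2],r,30)[0]: print(n,k[0],s,c,onz(W,c,.21).round(4))
o=np.zeros((480,800,3),np.uint8)
o[:,:400]=cv2.resize(np.array(w["image"])[120:312,240:400,::-1],(400,480)); o[:240,400:]=cv2.resize(np.array(d["image"])[215:287,290:410,::-1],(400,240));o[240:,400:]=cv2.resize(np.array(b["image"])[215:287,290:410,::-1],(400,240)); cv2.imwrite("pics/c6.png",o)
E
```

```text
t: 14.9
tool_pos: [0.5642, -0.1353, 0.325]
tool_rot: [2.628, 1.718, 0.002]
contact_force: [0.6, -0.2, 0.8]
opening: 0.0001
grip_force: 0.0
before or [300, 205, 43, 14, 355] [319.9, 210.4] [ 0.5718 -0.1204  0.21  ]
before br [301, 210, 42, 6, 197] [323.2, 212.5] [ 0.5734 -0.1228  0.21  ]
before br [313, 219, 18, 18, 264] [321.5, 227.6] [ 0.5676 -0.1328  0.21  ]
before gr [306, 262, 30, 18, 159] [319.8, 267.4] [ 0.5535 -0.1614  0.21  ]
after br [316, 214, 17, 17, 238] [323.8, 221.8] [ 0.5676 -0.1322  0.21  ]
after gr [309, 209, 30, 29, 357] [323.6, 222.9] [ 0.5671 -0.133   0.21  ]
```

View pics/c6.png

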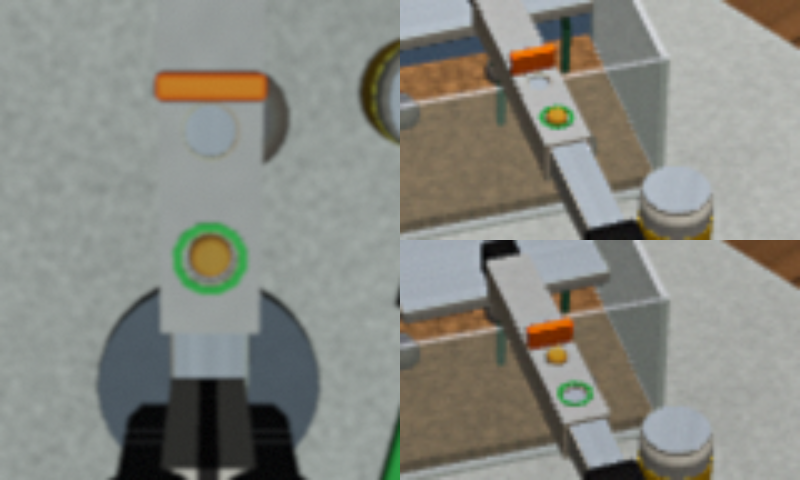

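The button is in the centre of the green-ringed hole. It appears at the same side-view pixel (crop ≈(557,116)) before and after, so it is back at full height. The robot is clear, so I'll hand in.

```bash
python3 -c "
from station import ctrl
print(ctrl.finish_job())"
```

```text
the job is handed in; nothing more can be done
None
```

The boom is lengthened and the brass button is fully out through the green-ringed hole; measured forces stayed around 10 N or below, the arm is clear, and the job was handed in at about 15 s.

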